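Pull the fill cap off the tall sweet dispenser with the cap lifter

ROBOT

A 6-joint arm with a two-finger parallel gripper is mounted at the origin on a cart in front of the work surface, level with it; the furniture and walls round the work are solid. World frame = base frame: x ahead of the robot, y to its left, z up, the work surface at z = 0. Lengths are in mm, angles in rad, forces in N, time in s.
With the tool pointing down it reaches from about 350 to 875 mm from the base axis. Payload 4.2 kg.
Tool frame: the origin (TCP) lies between the finger pads; the fingertips stand 11 mm ahead of it and the grasp point (between the pads) lies 8 mm behind it; z points along the fingers, y is the direction in which the jaws open and shut (so a half turn about z gives the same grasp; the last joint's range is limited). The gripper opens to 85 mm and grips with 20 to 120 N. Pads are 22 mm wide; open, the fingers measure 114 mm over their backs; the gripper's body (76 mm by 85 mm) begins 54 mm behind the grasp point. The pads swing forward as they close: fully open they stand 13 mm farther back than shut.
Start: joints at [-1.023, 0.385, 0.008, 0, -1.194, -0.259], TCP at [178.017, -599.09, 242.312] pointing down, gripper open.
Joint ranges: [-3.14, 3.14], [-1.21, 2.06], [-1.07, 1.41], [-3.16, 2.05], [-2.99, -0.16], [-3.1, 3.1]. Speed limits (rad/s): [2.79, 2.79, 3.14, 3.14, 3.14, 3.14].

INTERFACE

Orientations are given as a unit quaternion [x, y, z, w].
In Python, from bench import * gives the robot as it stands.
- The arm moves only by the tool servo_tool, never from a script. Its argument "rows" is a list of rows, each a list of 7 numbers: the opening, from 0 (shut) to 1 (fully open), then the shift along the tool's x, y, z in cm, then the turn, a rotation vector about the tool's x, y, z in degrees. A call has 1 to 12 rows; each row shifts and turns the commanded pose from where the row before left it, along the tool's axes as they then stand; what a row does not reach is not made up. A row lasts 1/10 s, in which the tool goes at most 50 mm and 8.59 degrees, less where a joint would pass 70% of its speed; a pose out of reach is approached as far as the arm can. A call is refused whole if a number of a shift passes 5 or a number of a turn 8.59, either way. A call with a gripper value outside its range is refused whole. The fingers move at their own pace and stop on an object; the grip force is fixed at half the most. Time passes only in rows, so rows that do not move let the fingers close. It gives the time, the measured TCP pose, the force and the opening at its end, in the units of the state.
- read_state(): the state, without advancing time (a new reading comes with each control period).
- get_image(name): name is "scene" or "side" or "wrist"; returns a dict with "image" (420x560x3 uint8, red, green, blue), "mtx" (3x3 intrinsics, pixels), "extrinsics" (4x4, takes a point from camera to world coordinates). Camera axes: x right, y up, looking along -z (the intrinsics and any distortion apply to the point x, -y, -z); pixel columns grow to the right and rows downward; lengths in mm; the calibration is good to about 2 mm. A picture is of the moment at which its call begins. There is no depth.
- job_done(): hands the job in, once; it reports no verdict.
The state is a dict: "clock": time; "joints": joint angles; "joint_vel": joint speeds; "joint_efforts": joint torques, N m; "position": TCP position; "ee_rot": TCP orientation; "contact_force": force on the tool from outside, world axes, zero at the start; "wrist_torque": the same for the moment, N m; "gripper_width": finger opening in mm.
Only numpy, scipy, OpenCV 4.12 (cv2) and the standard library are available. Lean on these libraries where they do the work, as an engineer would, in place of code of your own. Each camera call takes 0.05 s, during which the arm holds its last target. There are 200 camera calls.

TASK

The tall sweet dispenser needs refilling: take the cap lifter by its grip, hook its fork under the snug white fill cap of the tall dispenser and pull straight up until the cap pops off. Then, with the cap still lying in the fork, stand the lifter upright in the steel tray and let go of it. Keep the fingers off the cap, since it touches food, and leave the short dispenser closed and the other things on the counter where they are.

Things in the scene. Friction and masses are not known exactly. Their poses are not given: they have to be found in the camera images.
- tall_dispenser: the taller of two counter-top sweet dispensers, screwed to the counter; 116 x 108 mm base plate, clear round hopper 100 mm in diameter; origin at the centre of its underside, z up, front (chute, knob) to its -x. The seated cap's lower edge is 195 mm and its top 219 mm above the counter
- short_dispenser: the same dispenser with a hopper 40 mm lower (cap's lower edge 155 mm above the counter); it stays closed. Origin at the centre of its underside.
- tall_cap_rim (a point): fill cap of the tall dispenser: round white plastic, 64 mm in diameter, 24 mm high, 40 g, hollow below; this point is the centre of its lower edge, z up. The underside of the rim overhangs the neck by 13 mm all round. At the start it is on the neck.
- short_cap_rim (a point): the like cap on the short dispenser; the centre of its lower edge.
- tall_cap: the same cap as tall_cap_rim, the same point
- lifter: cap lifter, 0.25 kg, standing on its fork: a C of bent steel with a forked flat lower jaw, a riser at the back, and an upper strap that carries a wooden grip over the fork's centre. 87 x 70 mm in plan, 131 mm high, 54 mm free between fork and strap. Origin under the fork's centre, at its flat underside; +x is the way the fork opens, z up
- lifter_fork (a point): centre of the fork at the tines' flat upper face (5 mm over the underside); axes as the lifter's. Tines 5 mm thick, 48 mm apart, ending at x = +41 mm in tips upturned 3 mm more; the slot's root is 24 mm and the riser's inner face 41 mm behind the centre. With this point under the cap's axis, the cap lies between tips and riser, the grip straight above it
- lifter_grip (a point): centre of the lifter's wooden grip, 94 mm over the tines' upper face: an upright block 40 mm (lifter's x) by 24 mm (lifter's y) by 64 mm high, free all round; pinch it across the 24 mm
- tray: shallow steel serving tray, 150 x 190 mm, 3 mm floor, rim 17 mm high, 0.5 kg, loose on the counter; origin at the centre of its underside, x along its short side, z up; 144 x 184 mm inside
- price_stand: bystander: clear acrylic card stand, 40 x 85 x 64 mm, at the front of the counter; origin at the centre of its underside
- scoop: bystander: sweet scoop, 46 x 167 x 47 mm; origin at the centre of its underside
- bar: bystander: wrapped chocolate bar, 52 x 153 x 14 mm; origin at the centre of its underside
- carton: bystander: open carton of wrapped bars, 95 x 110 x 60 mm; origin at the centre of its underside
- tall_neck (a point): foot of the tall dispenser's bare round neck, on its axis, 175 mm above the counter. The neck is 38 mm in diameter, 20 mm of it free below the cap; it reaches 19 mm up into the cap. Four spring catches in it hold the cap, which comes off with about 12 to 20 N straight up (pulled slowly) and is past the catches after about 8 mm
- lollipop: bystander: lollipop with a 27 mm round head, 101 mm long; origin at the centre of its underside
Mind the look-alikes: they are no part of the job. What is shaped like the tall_cap but black is not meant.

How it is judged:
By the outcome, as a careful person would: the job done as asked, in the order asked, and still so for the second after the job is handed in, with the robot touching nothing.
It also fails if it takes over 64 s, if anything falls off the work surface, if the arm or the gripper's body presses on something with over 40 N, if the wrist force passes 120 N, or if a joint passes its speed limit or range.

## Working session

There is one attempt and no reset: what is moved stays moved. The work goes in short steps, Python scripts to look and compute and a tool call to move; the robot and the scene stay as the last step left them, time stands still between calls to the robot, and variables do not carry over. Pictures are saved under pics/ and viewed, about 8 in all and at most 12, crops included, and the job is handed in when it is done.

Besides the shell and the picture viewer there is one more tool, called after "Call:" by a JSON object that holds its "api" and its "payload". servo_tool: Moves the arm, as the interface text tells. Its arguments: {"type":"object","properties":{"rows":{"type":"array","items":{"type":"array","items":{"type":"number"}}}},"required":["rows"]}

```bash
mkdir -p pics; ls
cat > h.py <<'E'
from bench import *
import numpy as np, cv2
def grab(name,fn=None):
    d=get_image(name)
    if fn: cv2.imwrite(fn,cv2.cvtColor(d["image"],cv2.COLOR_RGB2BGR))
    np.savez('last_%s.npz'%name,**{k:np.asarray(v) for k,v in d.items()})
    return d
def load(name): return dict(np.load('last_%s.npz'%name))
def ray(d,u,v):
    K=np.array(d["mtx"]);E=np.array(d["extrinsics"])
    p=np.linalg.solve(K,[u,v,1.]);c=np.array([p[0],-p[1],-p[2]])
    r=E[:3,:3]@c; return E[:3,3],r/np.linalg.norm(r)
def onz(d,u,v,z):
    o,r=ray(d,u,v); return o+r*(z-o[2])/r[2]
def tri(d1,p1,d2,p2):
    A=[];b=[]
    for d,p in((d1,p1),(d2,p2)):
        o,r=ray(d,*p);M=np.eye(3)-np.outer(r,r);A.append(M);b.append(M@o)
    A=np.array(A);X=np.linalg.solve(A.sum(0),sum(b))
    return X,[np.linalg.norm(A[i]@X-b[i]) for i in range(2)]
def proj(d,X):
    E=np.array(d["extrinsics"]);c=E[:3,:3].T@(np.array(X)-E[:3,3]);p=np.array(d["mtx"])@[c[0],-c[1],-c[2]];return p[:2]/p[2]
E
python3 - <<'E'
from h import *
s=read_state();print({k:np.round(v,3) for k,v in s.items()})
a=grab("scene","pics/a.png");b=grab("side","pics/b.png");c=grab("wrist","pics/c.png")
for d in(a,b,c):print({k:np.round(v,2).tolist() for k,v in d.items() if k!="image"})
E
```

```text
pics
{'clock': np.float64(0.0), 'joints': array([-1.023e+00,  3.860e-01,  7.000e-03, -1.000e-03, -1.194e+00,
       -2.590e-01]), 'joint_vel': array([ 0.   ,  0.   ,  0.   , -0.001,  0.001,  0.001]), 'joint_efforts': array([ 1.0000e-03, -3.9229e+01,  1.8840e+01,  4.1860e+00, -5.0000e-03,
       -0.0000e+00]), 'position': array([ 177.9  , -598.554,  241.191]), 'ee_rot': array([-0.144,  0.99 ,  0.001, -0.   ]), 'contact_force': array([ 0.254, -0.604,  0.941]), 'wrist_torque': array([-0.035, -0.031, -0.001]), 'gripper_width': np.float64(84.819)}
{'mtx': [[536.39, 0.0, 280.14], [0.0, 536.39, 214.64], [0.0, 0.0, 1.0]], 'extrinsics': [[0.56, 0.55, -0.62, -561.7], [-0.83, 0.36, -0.43, -831.71], [-0.02, 0.75, 0.66, 1303.72], [0.0, 0.0, 0.0, 1.0]]}
{'mtx': [[441.99, 0.0, 273.56], [0.0, 441.99, 203.86], [0.0, 0.0, 1.0]], 'extrinsics': [[0.92, -0.31, 0.25, 883.95], [0.4, 0.74, -0.55, -835.1], [-0.01, 0.6, 0.8, 1260.25], [0.0, 0.0, 0.0, 1.0]]}
{'mtx': [[302.51, 0.0, 281.29], [0.0, 302.51, 211.01], [0.0, 0.0, 1.0]], 'extrinsics': [[-0.28, -0.91, -0.29, 103.32], [0.96, -0.27, -0.09, -621.12], [0.0, -0.31, 0.95, 372.23], [0.0, 0.0, 0.0, 1.0]]}
```

View pics/a.png

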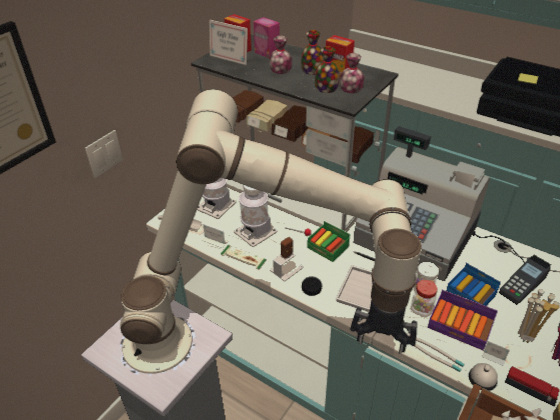

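View pics/b.png

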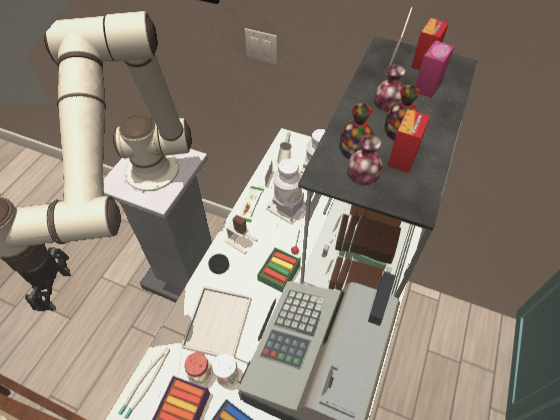

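The scene image shows the lifter with its brown grip at (286,250), dispensers at (255,212) and (215,195), and the tray at (365,290). The black cap look-alike is at (312,285). In the side image they are at lifter (240,225), dispensers (288,185) and (318,140), tray (218,322), black cap (218,263).

Run:
```python
import cv2,numpy as np
a=cv2.imread('pics/a.png')[165:315,150:350];b=cv2.imread('pics/b.png')[120:290,185:345]
A=cv2.resize(a,None,fx=4,fy=4,interpolation=cv2.INTER_CUBIC)[:600,:]
B=cv2.resize(b,None,fx=3.5,fy=3.5,interpolation=cv2.INTER_CUBIC)
cv2.imwrite('pics/a2.png',A);cv2.imwrite('pics/b2.png',B)
```

```text
(no output)
```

View pics/a2.png

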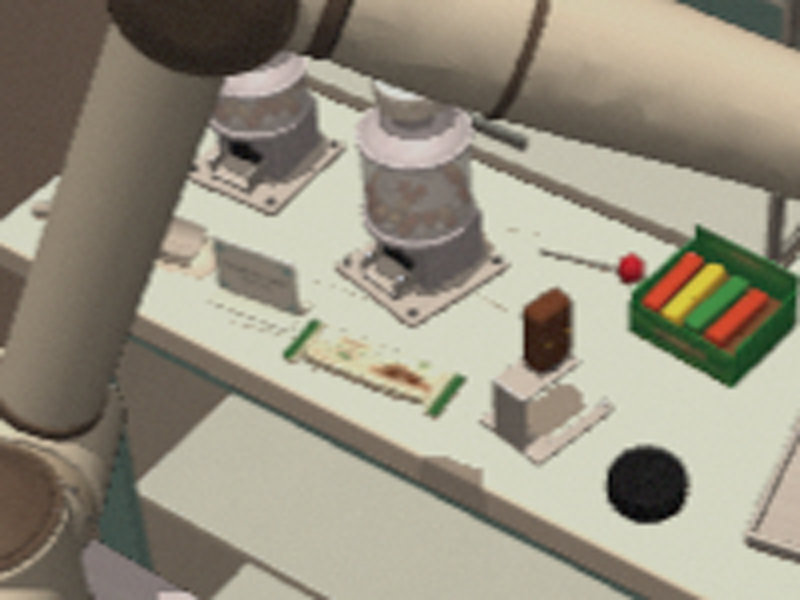

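View pics/b2.png

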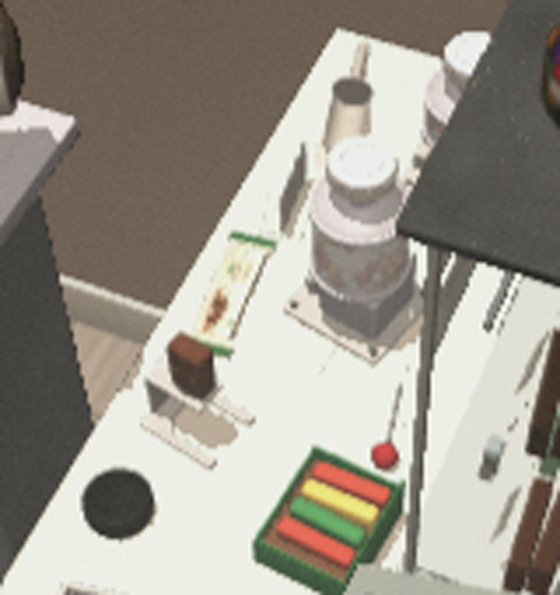

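Run:
```python
from h import *
a=load("scene");b=load("side")
A=lambda x,y:(150+x/4,165+y/4); B=lambda x,y:(185+x/3.5,120+y/3.5)
def t(n,p,q):
    X,e=tri(a,p,b,q);print(n,X.round(1),np.round(e,1))
t("grip c",A(547,330),B(191,367)); t("griptop",A(548,300),B(191,347))
t("tip near",A(612,405),B(252,417)); t("riser L",A(540,462),B(215,465))
t("shelf R",(363,102),(305,190));t("shelf L",(192,68),(375,40))
t("baseR",A(412,325),B(287,307));t("baseFR?",A(510,265),B(375,360))
t("lolli",A(630,268),B(385,455)); t("black",A(648,484),B(118,502))
t("hopper L", A(360,135),B(311,208))
for z in (0,5):
  print("fork side",[onz(b,*B(x,y),z)[:2].round(1).tolist() for x,y in((145,418),(213,463),(252,417))])
  print("fork scene",[onz(a,*A(x,y),z)[:2].round(1).tolist() for x,y in((485,420),(540,462),(612,405))])
print("base side",[onz(b,*B(x,y),2)[:2].round(1).tolist() for x,y in((287,307),(375,360))])
print("base sc",[onz(a,*A(x,y),2)[:2].round(1).tolist() for x,y in((338,265),(412,325),(510,265))])
print("cap side z219",onz(b,*B(363,158),219).round(1))
print("tray side z17",[onz(b,x,y,17)[:2].round(1).tolist() for x,y in((200,288),(251,293),(240,357),(183,345))])
```

```text
grip c [ 454.1 -152.5   94.7] [1.5 1.5]
griptop [ 456.3 -151.9  126.3] [1.1 1.1]
tip near [ 5.019e+02 -1.605e+02  3.000e-01] [27.9 27.9]
riser L [ 463.  -141.9  -81.7] [6.1 6.1]
shelf R [ 701.2 -260.8  526.3] [8.4 8.4]
shelf L [679.4 382.2 484.4] [3.2 3.2]
baseR [476.7   5.1  -0.8] [0.4 0.4]
baseFR? [584.1 -23.9   2.2] [1.6 1.6]
lolli [ 634.  -120.5    6.1] [0.8 0.8]
black [ 426.4 -264.9    7.7] [0.1 0.1]
hopper L [496.8  43.2 158.4] [23.9 23.9]
fork side [[404.7, -169.6], [486.8, -189.3], [499.2, -128.4]]
fork scene [[418.3, -112.5], [404.6, -176.1], [489.9, -191.4]]
fork side [[406.6, -172.3], [488.3, -191.9], [500.8, -131.2]]
fork scene [[414.6, -115.2], [400.9, -178.6], [485.9, -193.8]]
base side [[477.5, 3.8], [583.9, -21.9]]
base sc [[500.0, 103.3], [474.3, 2.9], [583.4, -25.6]]
cap side z219 [543.   38.6 219. ]
tray side z17 [[416.7, -368.5], [568.9, -322.0], [623.3, -510.2], [459.1, -543.6]]
```

Call:
{"api": "servo_tool", "payload": {"rows": [[1,-3.5,3.1,0,0,0,0],[1,-3.5,3.1,0,0,0,0],[1,-3.5,3.1,0,0,0,0],[1,-3.5,3.1,0,0,0,0],[1,-3.5,3.1,0,0,0,0],[1,-3.5,3.1,0,0,0,0],[1,-3.5,3.1,0,0,0,0],[1,-3.5,3.1,0,0,0,0],[1,-3.5,3.1,0,0,0,0],[1,-3.5,3.1,0,0,0,0],[1,-2.0,2.0,0,0,0,0],[1,0,0,0,0,0,0]]}}

```text
clock: 1.35
position: [440.1, -174.8, 242.2]
ee_rot: [-0.146, 0.989, 0.0, 0.0]
contact_force: [-0.9, 0.2, -0.3]
gripper_width: 85.5
```

Call:
{"api": "servo_tool", "payload": {"rows": [[1,0,0,0,0,0,7.2],[1,0,0,0,0,0,7.2],[1,0,0,0,0,0,7.2],[1,0,0,0,0,0,7.2],[1,0,0,0,0,0,0],[1,0,0,0,0,0,0]]}}

```text
clock: 1.95
position: [438.3, -177.7, 242.2]
ee_rot: [0.106, 0.994, 0.0, -0.0]
contact_force: [0.2, 0.2, 0.5]
gripper_width: 85.4
```

Run:
```python
from h import *
from scipy.spatial.transform import Rotation as R
s=read_state();print(s["clock"],s["position"].round(1),R.from_quat(s["ee_rot"]).as_matrix().round(3).tolist(),s["joints"].round(2))
d=grab("wrist","pics/w1.png");grab("scene","pics/s1.png")
for X in((455,-152,131),(455,-152,5),(545,40,219)):print(proj(d,X))
```

```text
1.95 [ 438.3 -177.7  242.2] [[-0.978, 0.21, -0.0], [0.21, 0.978, 0.0], [0.0, -0.0, -1.0]] [-0.04  0.12 -0.35 -0.   -1.1  -1.74]
[314.8828654  222.65285777]
[304.33478869 187.86641976]
[659.20378315 343.00486992]
```

View pics/w1.png

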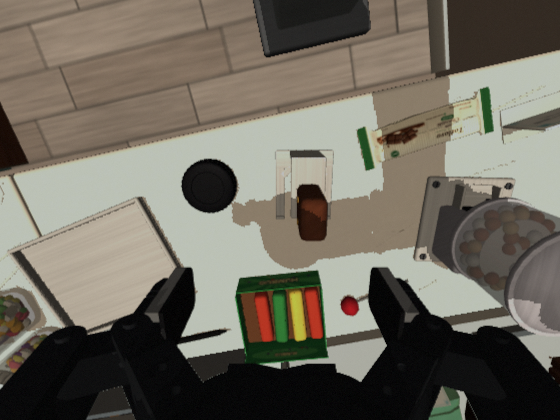

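The wrist view shows the lifter at (305,190), with its tines straight along the image columns (the yaw matches mine). The brown grip is at (312,212) and the tray at (95,262). The black look-alike cap is at (210,185), the tall dispenser's hopper at (510,240). Next I refine the grip with a mask.

Run:
```python
from h import *
d=load("wrist");im=d["image"]
def brown(im,box):
    h=cv2.cvtColor(im,cv2.COLOR_RGB2HSV);m=((h[...,0]<15)&(h[...,1]>110)&(h[...,2]<140)).astype(np.uint8)
    k=np.zeros_like(m);x0,y0,x1,y1=box;k[y0:y1,x0:x1]=m[y0:y1,x0:x1]
    c=max(cv2.findContours(k,0,1)[0],key=cv2.contourArea);return c
c=brown(im,(280,160,350,260));print("w",cv2.boundingRect(c),cv2.minAreaRect(c), c[:,0].tolist()[::3])
x,y,w,h=cv2.boundingRect(c)
crop=cv2.resize(im[140:260,260:350],None,fx=5,fy=5,interpolation=cv2.INTER_CUBIC)
tray=cv2.resize(load("wrist")["image"][180:340,0:200],None,fx=3,fy=3)[:600]
o=np.zeros((600,800,3),np.uint8);o[:600,:450]=crop
s=load("scene")["image"][185:305,250:320];o[:600,450:800]=cv2.resize(s,(350,600),interpolation=cv2.INTER_CUBIC)
cv2.imwrite('pics/w1c.png',o[...,::-1])
# predicted grip corners for hypothesised pose
for cx,cy,yaw in((455,-152,-12.2),):
    q=np.deg2rad(yaw)
    for z in(131,67):
        print(z,[proj(d,(cx+np.cos(q)*a-np.sin(q)*b,cy+np.sin(q)*a+np.cos(q)*b,z)).round(0).tolist() for a,b in((20,12),(20,-12),(-20,-12),(-20,12))])
```

```text
w (297, 185, 30, 56) ((311.5, 212.5), (55.0, 29.0), 90.0) [[302, 185], [299, 187], [298, 190], [297, 193], [299, 196], [299, 199], [299, 202], [297, 204], [297, 207], [297, 210], [297, 213], [297, 216], [298, 219], [299, 222], [299, 225], [299, 228], [299, 231], [300, 234], [301, 237], [304, 239], [307, 240], [310, 240], [313, 239], [316, 240], [319, 240], [322, 239], [324, 236], [325, 233], [325, 230], [325, 227], [325, 224], [325, 221], [326, 218], [326, 215], [326, 212], [326, 209], [326, 206], [326, 203], [325, 200], [323, 197], [321, 194], [320, 191], [318, 188], [316, 186], [313, 185], [310, 185], [307, 185], [304, 185]]
131 [[328.0, 244.0], [300.0, 244.0], [301.0, 200.0], [330.0, 200.0]]
67 [[319.0, 220.0], [297.0, 220.0], [297.0, 183.0], [321.0, 183.0]]
```

View pics/w1c.png

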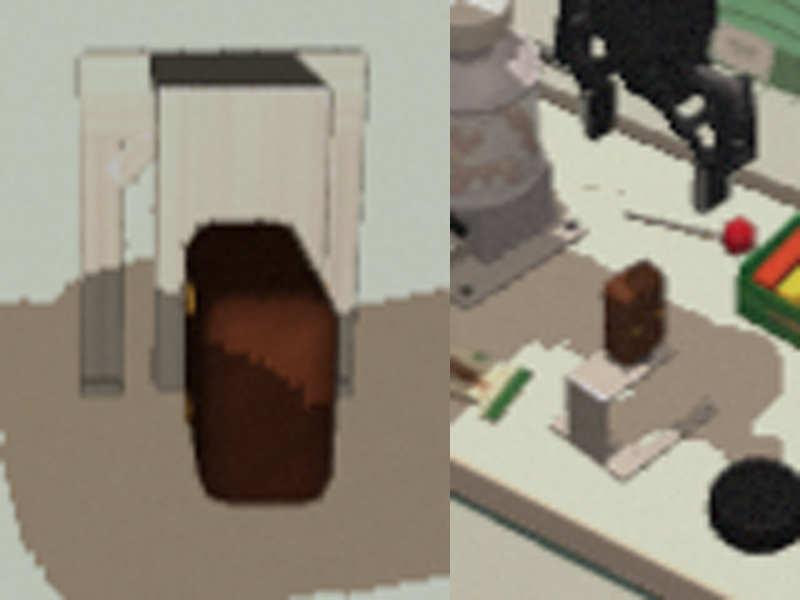

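Run:
```python
from h import *
d=load("wrist")
q=np.deg2rad(-12.1);u=np.array([np.cos(q),np.sin(q)]);n=np.array([-u[1],u[0]])
g=np.array([455,-152])
f=lambda P:((P[:2]-g)@u,(P[:2]-g)@n)
print("tips",np.round([f(onz(d,280.5,219,z)) for z in(0,8)],1),"back",np.round([f(onz(d,276,150,z)) for z in(0,5)],1),np.round(f(onz(d,333.5,150,5)),1))
print("grip top far",np.round(f(onz(d,312.5,240.5,131)),1),"L",np.round(f(onz(d,299,225,131)),1),"R",np.round(f(onz(d,325.8,222,131)),1))
T=[onz(d,u_,v,17)[:2] for u_,v in((9,252),(140,199),(193,290),(82,332))];print("tray",np.round(T,1).tolist())
```

```text
tips [[ 42.9 -29.9]
 [ 40.1 -29.8]] back [[-46.1 -35.1]
 [-46.7 -35. ]] [-46.6  34. ]
grip top far [16.5 -1.5] L [  2.1 -13.5] R [-0.6  9.3]
tray [[454.9, -542.3], [423.3, -351.2], [559.3, -326.1], [591.8, -501.1]]
```

Call:
{"api": "servo_tool", "payload": {"rows": [[1,-1.0,2.8,2,0,0,0],[1,0,0,4,0,0,0],[1,0,0,4,0,0,0],[1,0,0,3,0,0,0],[1,0,0,1.9,0,0,0],[1,0,0,0,0,0,0],[1,0,0,0,0,0,0],[0,0,0,0,0,0,0],[0,0,0,0,0,0,0],[0,0,0,0,0,0,0],[0,0,0,0,0,0,0],[0,0,0,0,0,0,0]]}}

```text
clock: 3.25
position: [454.7, -152.2, 93.9]
ee_rot: [0.107, 0.994, 0.0, 0.001]
contact_force: [-1.4, -0.2, 3.5]
gripper_width: 23.6
```

Call:
{"api": "servo_tool", "payload": {"rows": [[0,0,0,0,0,0,0],[0,0,0,0,0,0,0],[0,0,0,0,0,0,0],[0,0,0,0,0,0,0]]}}

```text
clock: 3.65
position: [454.7, -152.2, 93.9]
ee_rot: [0.107, 0.994, -0.0, 0.0]
contact_force: [-1.2, 0.3, 5.7]
gripper_width: 23.2
```

Call:
{"api": "servo_tool", "payload": {"rows": [[0,0,0,-1,0,0,0],[0,0,0,-3,0,0,0],[0,0,0,-4,0,0,0],[0,0,0,-4,0,0,0],[0,0,0,-3,0,0,0],[0,0,0,-2,0,0,0],[0,0,0,-1.1,0,0,0],[0,0,0,0,0,0,0]]}}

```text
clock: 4.45
position: [454.7, -152.0, 275.2]
ee_rot: [0.107, 0.994, 0.0, 0.001]
contact_force: [-0.3, 0.1, -3.2]
gripper_width: 23.0
```

Call:
{"api": "servo_tool", "payload": {"rows": [[0,0.3,1,0,0,0,0],[0,0.8,2.5,0,0,0,0],[0,1.1,3.4,0,0,0,0],[0,1.2,3.5,0,0,0,0],[0,1.2,3.5,0,0,0,0],[0,1.1,3.4,0,0,0,0],[0,0.8,2.3,0,0,0,0],[0,0.3,1,0,0,0,0],[0,0,0,0,0,0,0],[0,0,0,0,0,0,0]]}}

```text
clock: 5.45
position: [431.2, 63.3, 273.5]
ee_rot: [0.107, 0.994, -0.001, -0.001]
contact_force: [0.5, 0.5, -2.4]
gripper_width: 23.5
```

Run:
```python
from h import *
s=read_state();print(s["clock"],s["position"].round(1),s["contact_force"].round(1),s["gripper_width"])
w=grab("wrist","pics/w2.png");b=grab("side","pics/b3.png");a=grab("scene","pics/a3.png")
im=[w["image"],b["image"],a["image"]]
for n,d in(("w",w),("b",b),("a",a)):print(n,proj(d,(544,40,219)).round(0),proj(d,(*s["position"][:2],s["position"][2]-89)).round(0))
c=[proj(b,(500,50,200)),proj(a,(500,50,200))]
def cr(I,p,wd,hg,W,H):
    x,y=int(p[0]-wd/2),int(p[1]-hg/2);print(x,y);return cv2.resize(I[y:y+hg,x:x+wd],(W,H),interpolation=cv2.INTER_CUBIC)
o=np.zeros((600,800,3),np.uint8);o[:300,:400]=cv2.resize(im[0],(400,300),interpolation=cv2.INTER_AREA)
o[:300,400:]=cr(im[2],c[1],160,120,400,300);o[300:,:400]=cr(im[1],c[0],160,120,400,300)
cv2.imwrite('pics/m3.png',o[...,::-1])
```

```text
5.45 [431.2  63.3 273.5] [ 0.5  0.5 -2.4] 23.451728789824216
w [283. 374.] [281. 219.]
b [289. 165.] [260. 157.]
a [253. 183.] [227. 207.]
163 133
197 102
```

View pics/m3.png

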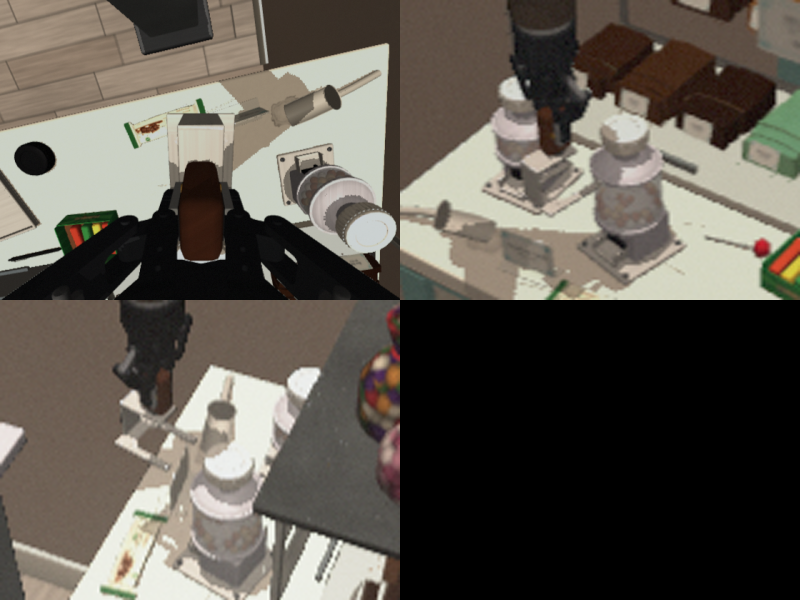

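The composite shows the lifter held level. Scene crop: fork at about (227,207) px, clear in front of the tall dispenser, whose cap is at (253,184). Side crop: its cap is at (289,167). The wrist view only sees the short dispenser, at bottom right. Now a close look at the cap in both fixed views for triangulation.

Run:
```python
from h import *
a=load("scene");b=load("side");o=np.zeros((600,800,3),np.uint8)
o[:,:400]=cv2.resize(a["image"][165:225,215:275][:, 10:50],(400,600),interpolation=cv2.INTER_CUBIC) if 0 else cv2.resize(a["image"][165:225,235:275],(400,600),interpolation=cv2.INTER_CUBIC)
o[:,400:]=cv2.resize(b["image"][145:205,270:310],(400,600),interpolation=cv2.INTER_CUBIC)
cv2.imwrite('pics/cap.png',o[...,::-1])
```

```text
(no output)
```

View pics/cap.png

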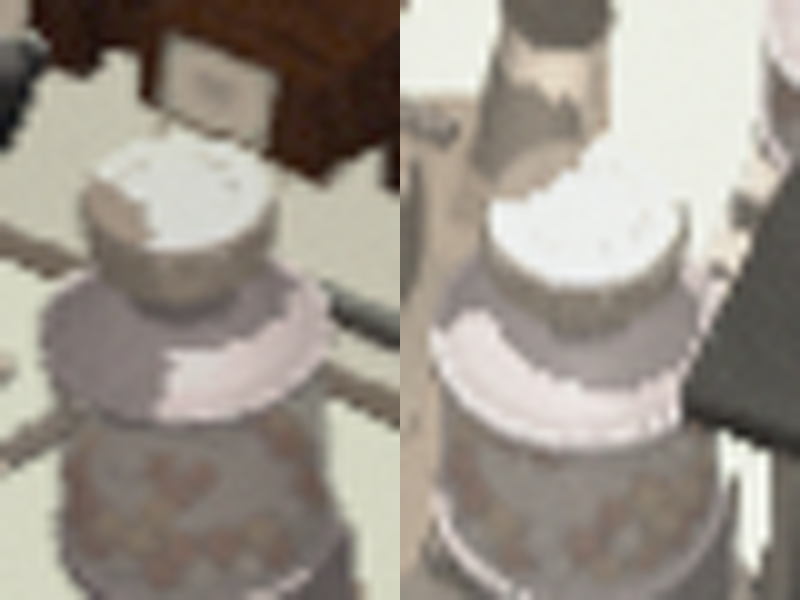

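Run:
```python
from h import *
a=load("scene");b=load("side")
print(tri(a,(252.6,183.7),b,(288.1,165.1)))
print(onz(a,252.6,183.7,219),onz(b,288.1,165.1,219))
for d,l,r,v in((a,243.3,261.9,183.7),(b,278.2,298,165.1)):print("width",np.linalg.norm(onz(d,l,v,219)-onz(d,r,v,219)))
# fork tip check: grip in scene/side now
```

```text
(array([540.49174596,  39.69271381, 216.90306874]), [np.float64(0.04916925993333892), np.float64(0.04916925993335307)])
[538.33236458  37.94853478 219.        ] [541.17275012  37.99857677 219.        ]
width 61.39556320476699
width 62.47994760253497
```

Call:
{"api": "servo_tool", "payload": {"rows": [[0,-1,-0.1,0,0,0,0],[0,-1.5,0,0,0,0,0],[0,-1.0,0,0,0,0,0],[0,-0.7,0,0,0,0,0],[0,-0.7,0,0,0,0,0],[0,-0.7,0,0,0,0,0],[0,0,0,0,0,0,0],[0,0,0,0,0,0,0]]}}

```text
clock: 6.4
position: [486.1, 50.7, 274.2]
ee_rot: [0.107, 0.994, -0.0, -0.0]
contact_force: [-0.3, 0.6, -2.9]
gripper_width: 23.6
```

Call:
{"api": "servo_tool", "payload": {"rows": [[0,-0.7,0,0,0,0,0],[0,-0.7,0,0,0,0,0],[0,-0.7,0,0,0,0,0],[0,-0.7,0,0,0,0,0],[0,-0.7,0,0,0,0,0],[0,-0.7,0,0,0,0,0],[0,-0.7,0,0,0,0,0],[0,0,0,0,0,0,0],[0,0,0,0,0,0,0]]}}

```text
clock: 7.3
position: [534.1, 40.3, 274.1]
ee_rot: [0.107, 0.994, -0.0, -0.0]
contact_force: [0.2, -0.5, -2.6]
gripper_width: 23.4
```

Call:
{"api": "servo_tool", "payload": {"rows": [[0,-0.35,0,0,0,0,0],[0,-0.3,0,0,0,0,0],[0,0,0,0,0,0,0],[0,0,0,0,0,0,0]]}}

```text
clock: 7.7
position: [540.4, 39.0, 274.3]
ee_rot: [0.107, 0.994, -0.0, -0.0]
contact_force: [-1.1, 0.1, -3.2]
gripper_width: 23.3
```

Run:
```python
from h import *
s=read_state();print(s["clock"],s["position"].round(1),s["contact_force"].round(1),s["gripper_width"])
a=grab("scene");b=grab("side")
o=np.zeros((600,800,3),np.uint8)
o[:,:400]=cv2.resize(a["image"][155:215,232:272],(400,600),interpolation=cv2.INTER_CUBIC)
o[:,400:]=cv2.resize(b["image"][135:195,267:307],(400,600),interpolation=cv2.INTER_CUBIC)
cv2.imwrite('pics/ins.png',o[...,::-1])
```

```text
7.7 [540.4  39.  274.3] [-1.1  0.1 -3.2] 23.275717926297617
```

View pics/ins.png

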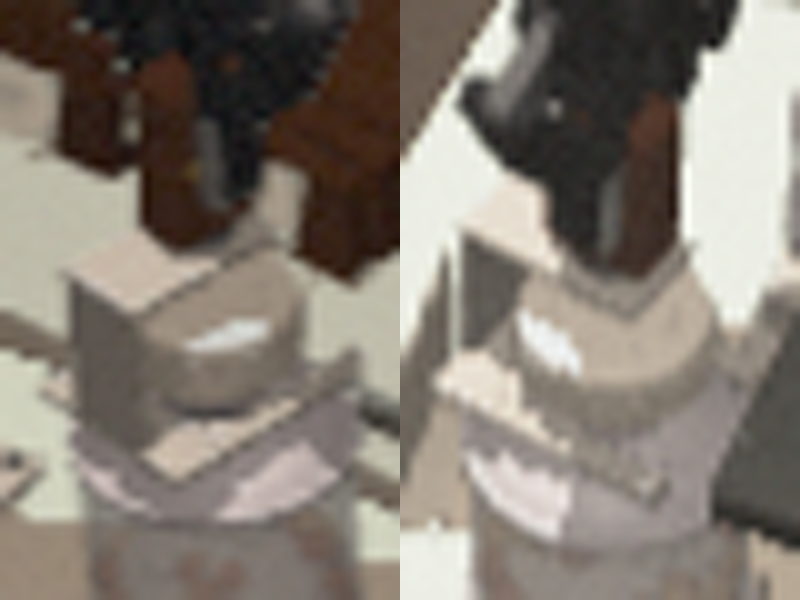

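The fork sits between the hopper and the cap. In the scene crop the tine passes below the cap at (255,198), and the riser is clear of it. There are no contact forces, so I pull up slowly.

Call:
{"api": "servo_tool", "payload": {"rows": [[0,0,0,-0.3,0,0,0],[0,0,0,-0.3,0,0,0],[0,0,0,-0.2,0,0,0],[0,0,0,0,0,0,0]]}}

```text
clock: 8.2
position: [540.6, 39.0, 282.9]
ee_rot: [0.107, 0.994, 0.0, 0.001]
contact_force: [-1.2, 0.4, -3.2]
gripper_width: 23.7
```

Call:
{"api": "servo_tool", "payload": {"rows": [[0,0,0,-0.1,0,0,0],[0,0,0,-0.1,0,0,0],[0,0,0,-0.1,0,0,0],[0,0,0,-0.1,0,0,0],[0,0,0,0,0,0,0]]}}

```text
clock: 8.7
position: [540.1, 39.0, 284.9]
ee_rot: [0.107, 0.994, -0.0, -0.001]
contact_force: [2.0, -0.6, -10.8]
gripper_width: 23.4
```

Call:
{"api": "servo_tool", "payload": {"rows": [[0,0,0,-0.1,0,0,0],[0,0,0,-0.1,0,0,0],[0,0,0,-0.1,0,0,0],[0,0,0,0,0,0,0]]}}

```text
clock: 9.1
position: [540.2, 38.8, 290.2]
ee_rot: [0.107, 0.994, -0.0, -0.0]
contact_force: [-1.0, -0.2, -4.5]
gripper_width: 23.4
```

Call:
{"api": "servo_tool", "payload": {"rows": [[0,0,0,-0.1,0,0,0],[0,0,0,-0.1,0,0,0],[0,0,0,-0.1,0,0,0],[0,0,0,-0.1,0,0,0],[0,0,0,0,0,0,0]]}}

```text
clock: 9.6
position: [540.7, 38.9, 294.1]
ee_rot: [0.107, 0.994, 0.0, 0.001]
contact_force: [-0.1, -0.1, -2.0]
gripper_width: 23.4
```

Call:
{"api": "servo_tool", "payload": {"rows": [[0,0,0,-0.3,0,0,0],[0,0,0,-0.3,0,0,0],[0,0,0,-0.4,0,0,0],[0,0,0,-0.5,0,0,0],[0,0,0,-0.5,0,0,0],[0,0,0,-0.5,0,0,0],[0,0,0,-0.5,0,0,0],[0,0,0,-0.3,0,0,0],[0,0,0,-0.2,0,0,0],[0,0,0,0,0,0,0]]}}

```text
clock: 10.6
position: [540.5, 39.0, 328.6]
ee_rot: [0.107, 0.994, 0.0, 0.0]
contact_force: [0.5, 0.2, -3.1]
gripper_width: 23.2
```

Run:
```python
from h import *
s=read_state();print(s["clock"],s["position"].round(1),s["contact_force"].round(1),s["gripper_width"],s["joints"].round(2))
a=grab("scene");b=grab("side")
o=np.zeros((600,800,3),np.uint8)
o[:,:400]=cv2.resize(a["image"][145:205,232:272],(400,600),interpolation=cv2.INTER_CUBIC)
o[:,400:]=cv2.resize(b["image"][125:185,267:307],(400,600),interpolation=cv2.INTER_CUBIC)
cv2.imwrite('pics/off.png',o[...,::-1])
```

```text
10.6 [540.5  39.  328.6] [ 0.5  0.2 -3.1] 23.165098287184975 [ 0.37  0.19 -0.05  0.   -1.33 -2.16]
```

View pics/off.png

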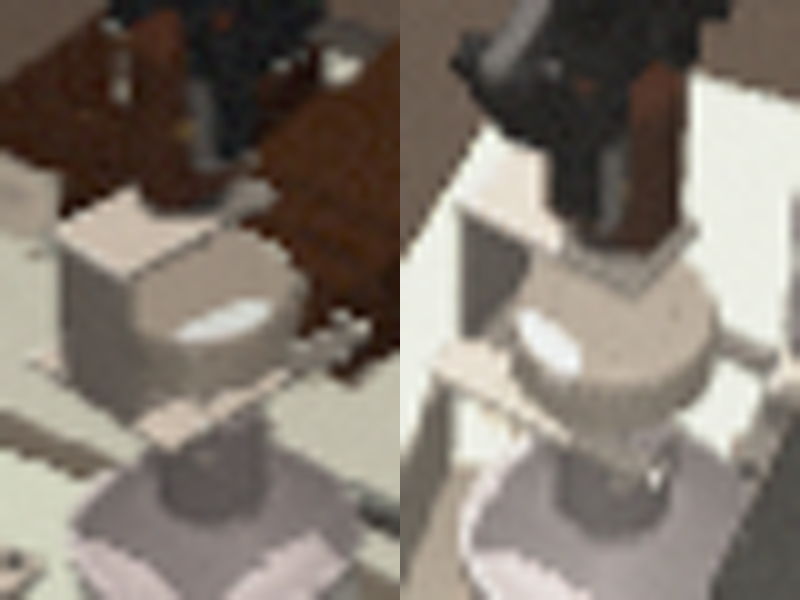

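The cap is lying in the fork: the scene crop shows the cap at (254,173) above the bare neck at (253,193). Now I refine the tray position from the fixed cameras.

Run:
```python
from h import *
a=load("scene");b=load("side")
for n,d in(("scene",a),("side",b)):
    print(n,[proj(d,(*p,17)).round().tolist() for p in((455,-542),(421,-358),(568,-330),(602,-514))])
o=np.zeros((600,800,3),np.uint8)
o[:,:400]=cv2.resize(a["image"][250:340,330:390],(400,600),interpolation=cv2.INTER_CUBIC)
o[:,400:]=cv2.resize(b["image"][278:368,180:260],(400,450),interpolation=cv2.INTER_CUBIC) if 0 else cv2.copyMakeBorder(cv2.resize(b["image"][278:368,180:260],(400,450),interpolation=cv2.INTER_CUBIC),0,150,0,0,0)
cv2.imwrite('pics/tray.png',o[...,::-1])
```

```text
scene [[397.0, 316.0], [337.0, 298.0], [352.0, 265.0], [408.0, 281.0]]
side [[182.0, 344.0], [203.0, 286.0], [250.0, 295.0], [233.0, 355.0]]
```

View pics/tray.png

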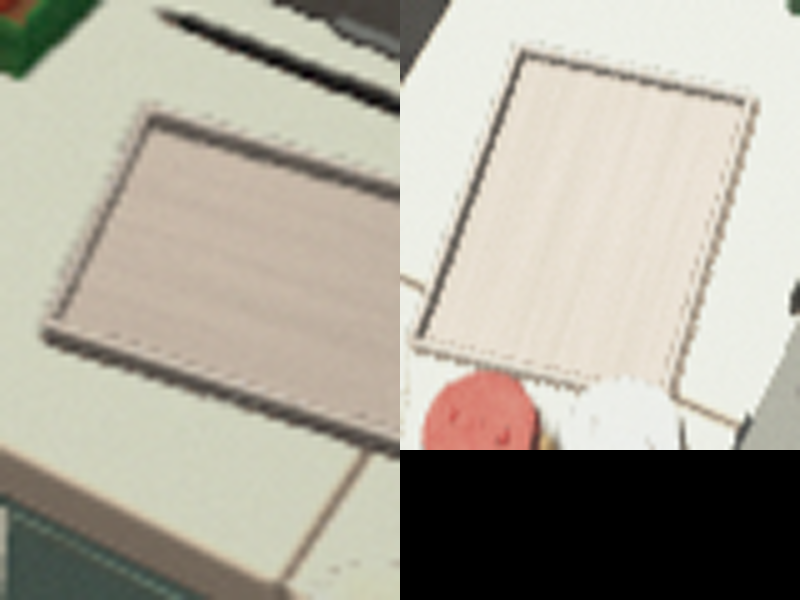

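Run:
```python
from h import *
a=load("scene");b=load("side")
P=np.array([onz(b,u,v,17)[:2] for u,v in((182.5,346.1),(203.5,286.9),(250.5,297.7),(234.5,355.9))])
print(P.round(1),P.mean(0)); r=cv2.minAreaRect(P.astype(np.float32));print(r)
print([onz(a,u,v,17)[:2].round(1).tolist() for u,v in((336.3,298.7),(351.7,265.7))])
```

```text
[[ 459.4 -546.9]
 [ 424.9 -361. ]
 [ 574.1 -336.6]
 [ 607.8 -513.5]] [ 516.53285719 -439.49974364]
((516.859130859375, -440.0556945800781), (152.02601623535156, 189.06900024414062), 10.514060974121094)
[[416.0, -358.5], [565.3, -332.1]]
```

Call:
{"api": "servo_tool", "payload": {"rows": [[0,-0.06,-0.4,0,0,0,0],[0,-0.13,-0.8,0,0,0,0],[0,-0.19,-1.2,0,0,0,0],[0,-0.26,-1.6,0,0,0,0],[0,-0.29,-1.8,0,0,0,0],[0,-0.29,-1.8,0,0,0,0],[0,-0.29,-1.8,0,0,0,0],[0,-0.29,-1.8,0,0,0,0],[0,-0.29,-1.8,0,0,0,0],[0,-0.29,-1.8,0,0,0,0],[0,-0.29,-1.8,0,0,0,0],[0,-0.29,-1.8,0,0,0,0]]}}

```text
clock: 11.9
position: [529.7, -149.2, 328.4]
ee_rot: [0.107, 0.994, -0.0, -0.0]
contact_force: [0.7, 0.3, -4.0]
gripper_width: 23.5
```

Call:
{"api": "servo_tool", "payload": {"rows": [[0,-0.29,-1.8,0,0,0,0],[0,-0.29,-1.8,0,0,0,0],[0,-0.29,-1.8,0,0,0,0],[0,-0.29,-1.8,0,0,0,0],[0,-0.29,-1.8,0,0,0,0],[0,-0.29,-1.8,0,0,0,0],[0,-0.29,-1.8,0,0,0,0],[0,-0.29,-1.8,0,0,0,0],[0,-0.29,-1.8,0,0,0,0],[0,-0.29,-1.8,0,0,0,0],[0,-0.29,-1.8,0,0,0,0],[0,-0.29,-1.8,0,0,0,0]]}}

```text
clock: 13.1
position: [517.8, -367.4, 328.2]
ee_rot: [0.107, 0.994, -0.0, -0.0]
contact_force: [0.0, 0.6, -4.0]
gripper_width: 23.2
```

Call:
{"api": "servo_tool", "payload": {"rows": [[0,-0.29,-1.8,0,0,0,0],[0,-0.26,-1.6,0,0,0,0],[0,-0.2,-1.3,0,0,0,0],[0,-0.16,-1.0,0,0,0,0],[0,-0.11,-0.7,0,0,0,0],[0,-0.06,-0.4,0,0,0,0],[0,-0.05,-0.3,0,0,0,0],[0,0,0,0,0,0,0]]}}

```text
clock: 13.9
position: [514.5, -437.4, 328.3]
ee_rot: [0.107, 0.994, 0.0, 0.0]
contact_force: [0.8, -0.5, -3.3]
gripper_width: 23.0
```

Call:
{"api": "servo_tool", "payload": {"rows": [[0,0,0,0,0,0,-1],[0,0,0,0,0,0,-2],[0,0,0,0,0,0,-3],[0,0,0,0,0,0,-3.5],[0,0,0,0,0,0,-3.5],[0,0,0,0,0,0,-3.5],[0,0,0,0,0,0,-3],[0,0,0,0,0,0,-2],[0,0,0,0,0,0,-1],[0,0,0,0,0,0,0],[0,0,0,0,0,0,0]]}}

```text
clock: 15.0
position: [514.5, -437.2, 328.4]
ee_rot: [-0.089, 0.996, -0.0, 0.0]
contact_force: [-0.5, -0.1, -3.7]
gripper_width: 23.3
```

Call:
{"api": "servo_tool", "payload": {"rows": [[0,0,0,0.4,0,0,0],[0,0,0,0.8,0,0,0],[0,0,0,1.2,0,0,0],[0,0,0,1.6,0,0,0],[0,0,0,2,0,0,0],[0,0,0,2,0,0,0],[0,0,0,2,0,0,0],[0,0,0,2,0,0,0],[0,0,0,2,0,0,0],[0,0,0,2,0,0,0],[0,0,0,1.7,0,0,0],[0,0,0,1.3,0,0,0]]}}

```text
clock: 16.2
position: [513.5, -436.8, 135.8]
ee_rot: [-0.089, 0.996, 0.001, -0.001]
contact_force: [1.2, 0.4, -3.5]
gripper_width: 23.1
```

Call:
{"api": "servo_tool", "payload": {"rows": [[0,0,0,1,0,0,0],[0,0,0,0.8,0,0,0],[0,0,0,0.5,0,0,0],[0,0,0,0.3,0,0,0],[0,0,0,0.2,0,0,0],[0,0,0,0,0,0,0]]}}

```text
clock: 16.8
position: [514.6, -437.4, 110.5]
ee_rot: [-0.089, 0.996, -0.0, 0.0]
contact_force: [-0.5, -1.0, -3.5]
gripper_width: 23.3
```

Call:
{"api": "servo_tool", "payload": {"rows": [[0,0,0,0.2,0,0,0],[0,0,0,0.2,0,0,0],[0,0,0,0.2,0,0,0],[0,0,0,0.2,0,0,0],[0,0,0,0.1,0,0,0],[0,0,0,0.1,0,0,0],[0,0,0,0,0,0,0],[0,0,0,0,0,0,0]]}}

```text
clock: 17.6
position: [514.5, -437.4, 100.3]
ee_rot: [-0.089, 0.996, -0.0, 0.0]
contact_force: [-0.2, -1.4, -2.4]
gripper_width: 23.3
```

Call:
{"api": "servo_tool", "payload": {"rows": [[0,0,0,0.1,0,0,0],[0,0,0,0.1,0,0,0],[0,0,0,0,0,0,0],[0,0,0,0,0,0,0]]}}

```text
clock: 18.0
position: [514.4, -437.4, 98.3]
ee_rot: [-0.089, 0.996, 0.0, -0.0]
contact_force: [0.0, 0.3, -3.0]
gripper_width: 23.2
```

Call:
{"api": "servo_tool", "payload": {"rows": [[0,0,0,0.1,0,0,0],[0,0,0,0,0,0,0],[0,0,0,0,0,0,0]]}}

```text
clock: 18.3
position: [514.5, -437.4, 97.3]
ee_rot: [-0.089, 0.996, 0.0, -0.0]
contact_force: [-0.2, -0.7, -2.7]
gripper_width: 23.1
```

Call:
{"api": "servo_tool", "payload": {"rows": [[0,0,0,0.1,0,0,0],[0,0,0,0,0,0,0],[0,0,0,0,0,0,0]]}}

```text
clock: 18.6
position: [514.6, -437.5, 97.0]
ee_rot: [-0.089, 0.996, -0.0, 0.0]
contact_force: [-0.9, 1.2, 1.2]
gripper_width: 23.3
```

Call:
{"api": "servo_tool", "payload": {"rows": [[0,0,0,0.1,0,0,0],[0,0,0,0,0,0,0],[0,0,0,0,0,0,0]]}}

```text
clock: 18.9
position: [514.6, -437.7, 97.0]
ee_rot: [-0.09, 0.996, -0.001, 0.0]
contact_force: [-1.5, 1.7, 5.1]
gripper_width: 23.4
```

Call:
{"api": "servo_tool", "payload": {"rows": [[0.3,0,0,0,0,0,0],[0.34,0,0,0,0,0,0],[0.4,0,0,0,0,0,0],[0.5,0,0,0,0,0,0],[0.65,0,0,0,0,0,0],[0.65,0,0,0,0,0,0],[0.65,0,0,0,0,0,0]]}}

```text
clock: 19.6
position: [514.5, -437.4, 95.2]
ee_rot: [-0.089, 0.996, 0.0, -0.0]
contact_force: [0.6, -0.8, -0.7]
gripper_width: 55.5
```

Call:
{"api": "servo_tool", "payload": {"rows": [[0.65,0,0,-0.5,0,0,0],[0.65,0,0,-1,0,0,0],[0.65,0,0,-2,0,0,0],[0.65,0,0,-3,0,0,0],[0.65,0,0,-4,0,0,0],[0.65,0,0,-4,0,0,0],[0.65,0,0,-3,0,0,0],[0.65,0,0,-1,0,0,0],[0.65,0,0,0,0,0,0],[0.65,0,0,0,0,0,0]]}}

```text
clock: 20.6
position: [513.9, -436.8, 279.0]
ee_rot: [-0.089, 0.996, 0.001, -0.001]
contact_force: [0.1, 0.4, -0.8]
gripper_width: 55.5
```

Run:
```python
from h import *
s=read_state();print(s["clock"],s["position"].round(1),s["contact_force"].round(1),s["gripper_width"])
w=grab("wrist")["image"];a=grab("scene")["image"];b=grab("side")["image"]
o=np.zeros((600,800,3),np.uint8)
o[:300,:400]=cv2.resize(w,(400,300),interpolation=cv2.INTER_AREA)
o[:300,400:]=cv2.resize(b[270:375,160:300],(400,300),interpolation=cv2.INTER_CUBIC)
o[300:,:400]=cv2.resize(a[160:295,190:370],(400,300),interpolation=cv2.INTER_CUBIC)
o[300:,400:]=cv2.resize(b[125:275,180:380],(400,300),interpolation=cv2.INTER_CUBIC)
cv2.imwrite('pics/fin.png',o[...,::-1])
```

```text
20.6 [ 513.9 -436.8  279. ] [ 0.1  0.4 -0.8] 55.50522344542915
```

View pics/fin.png

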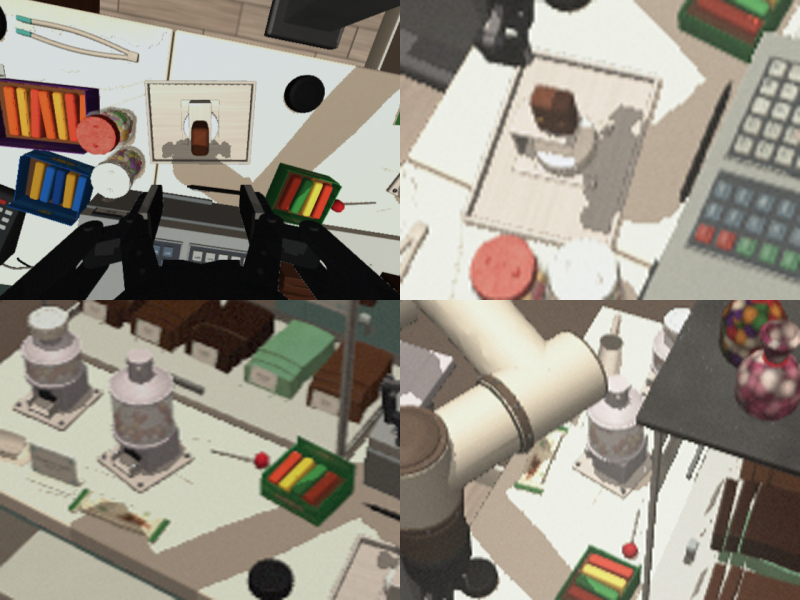

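The final composite shows:
- **Lifter:** it stands upright in the middle of the tray, with the white cap in the fork (wrist view about (200,125) in the tile).
- **Dispensers:** the tall one's neck is bare, and the short one is still capped.
- **Bystanders:** those in view are where they were, and the gripper is clear.

```bash
python3 -c "
from bench import *
print(job_done())"
```

```text
the job is handed in; nothing more can be done
None
```

I took the lifter by its grip, hooked the fork under the tall dispenser's white cap and pulled straight up until it popped off. I then stood the lifter in the middle of the steel tray, with the cap still in the fork, and let go. I handed the job in at about 21 s of the 64 s allowed.

- **Pull:** the highest wrist force I read was about 11 N. I read it only at the end of each move, so the peak as the cap popped was probably missed.
- **Touchdown:** the lifter met the tray floor at TCP z = 97.0 mm, against a predicted 96.9 mm, with about 5 N of contact.
- **Final pictures:** the lifter stands upright with the cap in its fork. The tall neck is bare and the short dispenser is still capped. The things in view have not moved, and the gripper is about 180 mm above the grip point and touching nothing.
- **Disagreements:** single-view estimates of the tray corners differed by up to about 30 mm, so I used clearer corner readings for the placing. Two estimates of the tall cap's position differed by about 5 mm, but the fork went in without contact.
- **Not checked:** the final crops show the scoop and the price stand only in part.

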